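Show the damp case's filter plate to the camera

TASK

Two small drying cases stand on the bench, each with a humidity card before it: pink means damp, blue means dry. Swing the flap of the damp case up until it stands about upright, draw out the filter plate hidden beneath, and hold it before the camera of the green photo stand: straight above the white cross, upright, its orange panel centred at lens height and facing the lens. Finish while still holding it there in the air, with that flap left up, the other case left alone and nothing else on the bench disturbed.

Things in the scene. Friction and masses are not known exactly. Their poses are not given: they have to be found in the camera images.
- case_a: Drying case a: fixed open-topped tan box, 170 (x) x 150 (y) x 100 mm high, walls 5 mm, with a blue flap on top. Origin: centre of the underside. x points from the label front to the hinge side, z up. Inside, channels near both y ends (from 51 mm off the middle, up to 60 mm above the underside) guide the plate's edges; between them its faces are free, 59 mm or more to the walls.
- flap_a (a joint): Opening angle of the blue flap of case a, rad: 0 shut, about 1.57 upright, 1.75 its stop. Stiff hinge: the flap stays at whatever angle it is left (about 3 N at the handle moves it). It may start up to 0.2 rad ajar.
- flap_a_handle (a point): Middle of flap a's steel bar handle: round, 10 mm thick, 75 mm long, parallel to the hinge, 35 mm above the flap's upper face, a post at each end (the middle 50 mm is free). Flap shut: 73 mm on the -x side of the case's middle, 141 mm above its underside, 158 mm from the hinge in x. The flap (6 mm thick) reaches 12 mm past the bar. x towards the hinge, y along the bar, z out of the upper face.
- flap_a_hinge (a point): Middle of the hinge line of flap a, at the top of the case's +x wall (x = 85 mm, z = 100 mm in the case's frame); the hinge runs along the case's y axis, and the flap's free edge swings up from the -x side towards +x: upright, its underside faces -x and its handle +x.
- plate_a: Filter plate of case a, loose, hidden under the flap: white, orange panel on both faces, 12 (x) x 100 (y) mm; 60 mm tall plus a tab amid its top edge (44 mm wide, 12 thick, 24 tall; 84 mm in all). Origin: centre of the underside; x square to the faces, z up. Stands on the case floor, 15 mm to the -x side of the middle, axes as the case's, top 11 mm below the rim. 0.1-0.2 kg.
- plate_a_mid (a point): Centre of the orange panel of plate a, 30 mm above its underside.
- case_b: Drying case b: fixed open-topped tan box, 170 (x) x 150 (y) x 100 mm high, walls 5 mm, with a grey flap on top. Origin: centre of the underside. x points from the label front to the hinge side, z up. Inside, channels near both y ends (from 51 mm off the middle, up to 60 mm above the underside) guide the plate's edges; between them its faces are free, 59 mm or more to the walls.
- flap_b (a joint): Opening angle of the grey flap of case b, rad: 0 shut, about 1.57 upright, 1.75 its stop. Stiff hinge: the flap stays at whatever angle it is left (about 3 N at the handle moves it). It may start up to 0.2 rad ajar.
- flap_b_handle (a point): Middle of flap b's steel bar handle: round, 10 mm thick, 75 mm long, parallel to the hinge, 35 mm above the flap's upper face, a post at each end (the middle 50 mm is free). Flap shut: 73 mm on the -x side of the case's middle, 141 mm above its underside, 158 mm from the hinge in x. The flap (6 mm thick) reaches 12 mm past the bar. x towards the hinge, y along the bar, z out of the upper face.
- flap_b_hinge (a point): Middle of the hinge line of flap b, at the top of the case's +x wall (x = 85 mm, z = 100 mm in the case's frame); the hinge runs along the case's y axis, and the flap's free edge swings up from the -x side towards +x: upright, its underside faces -x and its handle +x.
- plate_b: Filter plate of case b, loose, hidden under the flap: white, orange panel on both faces, 12 (x) x 100 (y) mm; 60 mm tall plus a tab amid its top edge (44 mm wide, 12 thick, 24 tall; 84 mm in all). Origin: centre of the underside; x square to the faces, z up. Stands on the case floor, 15 mm to the -x side of the middle, axes as the case's, top 11 mm below the rim. 0.1-0.2 kg.
- plate_b_mid (a point): Centre of the orange panel of plate b, 30 mm above its underside.
- card_pink: Pink humidity card (damp) on a fixed white block 34 x 60 x 10 mm; it lies just before the label front (-x side) of one of the two cases, 125 mm from that case's middle. Origin: centre of its underside.
- card_blue: Blue humidity card (dry), the same block, before the other case.
- stand: Fixed photo stand: a green base plate 220 (x) x 130 (y) x 10 mm with a white cross on it, and at its +x end a steel post with a small black camera (30 x 60 x 40 mm, top at 160 mm) whose lens looks along the stand's -x axis. The lens front is at x = 65 mm, its axis 140 mm above the table. Origin: centre of the base's underside.
- focus (a point): The point straight above the white cross at lens height: 30 mm on the -x side of the stand's middle, 140 mm above its underside, 95 mm before the lens. Axes as the stand's.
- bottle_left: Bystander: rusty-brown encrusted bottle, 74 mm across, 148 mm tall, on a green tray beyond the cases. Origin: centre of its underside.
- bottle_right: Bystander: a second such bottle.
- tube_rack: Bystander: blue rack of sample tubes, 110 x 60 x 68 mm, on the right. Origin: centre of its underside.
- brush: Bystander: a brush lying on the table on the left. Origin: centre of its underside.

How it is judged:
On the way, in this order (a step that is already met when the one before it is completed fails the run):
1. the damp case's flap is swung up about upright (past 1.2 rad) (((horizontal distance between card_pink and case_a below 0.155 m and value of joint flap_a above 1.2 rad) or (horizontal distance between card_pink and case_b below 0.155 m and value of joint flap_b above 1.2 rad))), for 0.2 s.
2. its plate is drawn up clear of the case, its underside above the rim, in the fingers (((horizontal distance between card_pink and case_a below 0.155 m and z of plate_a in the frame of case_a above 0.1 m and contact force between plate_a and the fingers above 2 N) or (horizontal distance between card_pink and case_b below 0.155 m and z of plate_b in the frame of case_b above 0.1 m and contact force between plate_b and the fingers above 2 N))), for 0.2 s.
At the end, for the whole second after the job is handed in: The damp case's plate is held still in the fingers alone (clear of stand and case), its panel centre within 35 mm of the focus point, upright and facing the lens within 0.25 rad; that flap is past 1.2 rad; the other flap handle and plate are within 30 mm of their start (((horizontal distance between card_pink and case_a below 0.155 m and value of joint flap_a above 1.2 rad and distance between plate_a_mid and focus below 0.035 m and angle between plate_a's own z axis and vertical below 0.25 rad and angle between the x axis of plate_a and the x axis of stand, either way round below 0.25 rad and contact force between plate_a and the fingers above 2 N and contact force between plate_a and stand below 0.2 N and contact force between plate_a and case_a below 0.2 N and linear speed of plate_a below 0.03 m/s and distance of each of flap_b_handle, plate_b from where it was at the start of the episode below 0.03 m) or (horizontal distance between card_pink and case_b below 0.155 m and value of joint flap_b above 1.2 rad and distance between plate_b_mid and focus below 0.035 m and angle between plate_b's own z axis and vertical below 0.25 rad and angle between the x axis of plate_b and the x axis of stand, either way round below 0.25 rad and contact force between plate_b and the fingers above 2 N and contact force between plate_b and stand below 0.2 N and contact force between plate_b and case_b below 0.2 N and linear speed of plate_b below 0.03 m/s and distance of each of flap_a_handle, plate_a from where it was at the start of the episode below 0.03 m))); the arm keeps its last pose, push and grip.
It fails at once if the dry case's flap or plate is moved by more than 30 mm ((horizontal distance between card_pink and case_a below 0.155 m and distance of any of flap_b_handle, plate_b from where it was at the start of the episode above 0.03 m) or (horizontal distance between card_pink and case_b below 0.155 m and distance of any of flap_a_handle, plate_a from where it was at the start of the episode above 0.03 m)).
It fails at once if a bystander is moved by more than 40 mm (distance of any of bottle_left, bottle_right, tube_rack, brush from where it was at the start of the episode above 0.04 m).
It also fails if it takes over 62 s, if anything falls off the work surface, if the arm or the gripper's body presses on something with over 40 N, if the wrist force passes 120 N, or if a joint passes its speed limit or range.

ROBOT

A 6-joint arm with a two-finger parallel gripper is mounted at the origin on the work surface. World frame = base frame: x ahead of the robot, y to its left, z up, the work surface at z = 0. Lengths are in m, angles in rad, forces in N, time in s.
With the tool pointing down it reaches from about 0.35 to 0.85 m from the base axis. Payload 8.1 kg.
Tool frame: the origin (TCP) lies at the very end of the fingers, on their centre line; the grasp point (between the pads) lies 19 mm behind it; x points along the fingers, y is the direction in which the jaws open and shut, and the axes are right-handed (so a half turn about x gives the same grasp; the last joint's range is limited). The gripper opens to 93 mm and grips with 3 to 60 N. Pads are 15 mm wide; open, the fingers measure 128 mm over their backs; the gripper's body (75 mm by 188 mm) begins 65 mm behind the grasp point.
Start: joints at [1.029, 0.13, 1.488, -0, 1.523, -0.085], TCP at [0.265, 0.538, 0.219] pointing down, gripper open.
Joint ranges: [-2.96, 2.96], [-0.89, 2.26], [0.02, 2.5], [-1.34, 4.48], [0, 2.73], [-2.66, 2.66]. Speed limits (rad/s): [2.39, 2.39, 2.79, 3.14, 3.14, 3.14].

INTERFACE

Orientations are given as a rotation vector (axis times angle).
In Python, from plant import * gives the robot as it stands. The module is installed in compiled form; this text tells all that it offers.
- The arm moves only by the tool apply_moves, never from a script. Its argument "series" is a list of rows, each an object with "jaw": the gripper's target within -1 to 1 (shut at 1, half-way at 0, fully open at -1); "linear": the shift along the tool's x, y, z normalised to -1 to 1, where 1 is 0.6 m, a list of three; "roll": the turn about the tool's x normalised to -1 to 1, where 1 is 30 degrees. A call has 1 to 20 rows; each row is the pose to reach, as a shift and turn from the pose measured when the call began, along the tool's axes at that moment; what a row does not reach only later rows make up. A row lasts 1/8 s, in which the tool goes at most 62.5 mm and 10.7 degrees, less where a joint would pass 70% of its speed; a pose out of reach is approached as far as the arm can. A call with a number of a shift or a turn outside -1 to 1 is refused whole. A call with a gripper value outside its range is refused whole. The fingers move at their own pace and stop on an object; "force" is the grip in N (left out, the last holds). Time passes only in rows, so rows that repeat a pose let the fingers close. It gives the time, the measured TCP pose, the force and the opening at its end, in the units of the state.
- read_state(): the state, without advancing time (a new reading comes with each control period).
- read_camera(name): name is "side" or "top" or "wrist"; returns a dict with "pixels" (384x512x3 uint8, blue, green, red), "intrinsics" (3x3 intrinsics, pixels), "rvec" (rotation vector, rad) and "tvec" (3), from world to camera coordinates, as OpenCV has them; the wrist camera has in their place "tool_from_camera" (4x4, takes a point from camera to tool coordinates, whose origin is the TCP and whose axes are the tool frame's). Camera axes: x right, y down, z forward; pixel columns grow to the right and rows downward; lengths in m; the calibration is good to about 2 mm. The wrist camera is an equidistant fisheye: a pixel r from the principal point sees the ray r / f radians off the axis. A picture is of the moment at which its call begins: read the wrist's pose just before it. There is no depth.
- close_job(): hands the job in, once; it reports no verdict.
The state is a dict: "t": time; "q": joint angles; "dq": joint speeds; "joint_torque": joint torques, N m; "tool_pos": TCP position; "orientation": TCP orientation; "force": force on the tool from outside, world axes, zero at the start; "wrist_torque": the same for the moment, N m; "opening": finger opening in m.
Only numpy, scipy, OpenCV 4.12 (cv2) and the standard library are available. Lean on these libraries where they do the work, as an engineer would, in place of code of your own. Each camera call takes 0.05 s, during which the arm holds its last target. There are 200 camera calls.

## Working session

There is one attempt and no reset: what is moved stays moved. The work goes in short steps, Python scripts to look and compute and a tool call to move; the robot and the scene stay as the last step left them, time stands still between calls to the robot, and variables do not carry over. Pictures are saved under pics/ and viewed, about 8 in all and at most 12, crops included, and the job is handed in when it is done.

Besides the shell and the picture viewer there is one more tool, called after ">>>" by a JSON object that holds its "api" and its "payload". apply_moves: Moves the arm, as the interface text tells. Its arguments: {"type":"object","properties":{"series":{"type":"array"},"force":{"type":"number"}},"required":["series"]}

```bash
mkdir -p pics; ls; python3 - <<'E'
from plant import *
import cv2
s=read_state(); print(s)
for n in("top","side"):
    c=read_camera(n); cv2.imwrite(f"pics/{n}0.png",c["pixels"]); print(n,c["intrinsics"],c["rvec"],c["tvec"])
w=read_camera("wrist"); cv2.imwrite("pics/wrist0.png",w["pixels"]); print(w["intrinsics"],w["tool_from_camera"])
E
```

```text
pics
{'t': 0.0, 'q': array([ 1.02857517e+00,  1.31153322e-01,  1.48928327e+00, -6.30791804e-06,
        1.52297139e+00, -8.54060453e-02]), 'dq': array([-1.45510055e-03, -1.37979591e-03, -1.37909324e-06, -7.31391601e-04,
        6.31684946e-04, -1.64223527e-03]), 'joint_torque': array([-4.68365033e-04, -5.59819651e+01, -4.91776264e+01,  7.67953880e-02,
        3.47616524e-02, -1.86290281e-04]), 'tool_pos': array([0.26434894, 0.53800025, 0.21758993]), 'orientation': array([ 0.35687571,  1.54150753, -0.35961066]), 'force': array([-0.27453858,  0.30907661,  0.56604373]), 'wrist_torque': array([ 0.010159  , -0.02344107, -0.00308997]), 'opening': 0.09288911857759737}
top [[361.65017465   0.         258.61895921]
 [  0.         361.65017465 190.08544453]
 [  0.           0.           1.        ]] [ 2.16602688 -2.13650832  0.17963389] [-0.03021861  0.58952705  1.07111064]
side [[489.64201293   0.         249.28460456]
 [  0.         489.64201293 185.67438609]
 [  0.           0.           1.        ]] [ 0.45248468 -2.79966257  1.08798671] [0.54986089 0.22736142 1.49362053]
[[297.31863964   0.         255.71501981]
 [  0.         297.31863964 192.78782103]
 [  0.           0.           1.        ]] [[ 1.34780784e-03 -2.55735237e-01  9.66745919e-01 -1.66226724e-01]
 [ 9.99999010e-01  7.35205145e-04 -1.19968300e-03  9.00542936e-04]
 [-4.03955356e-04  9.66746579e-01  2.55735975e-01 -6.99828834e-02]
 [ 0.00000000e+00  0.00000000e+00  0.00000000e+00  1.00000000e+00]]
```

View pics/top0.png

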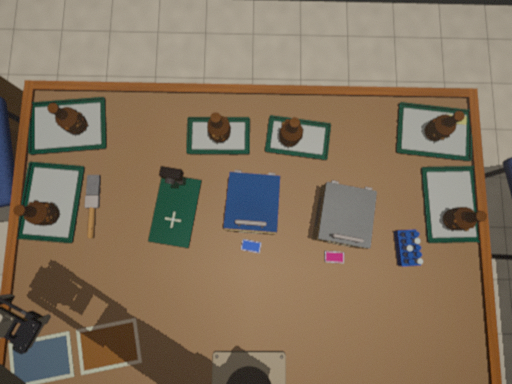

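View pics/side0.png

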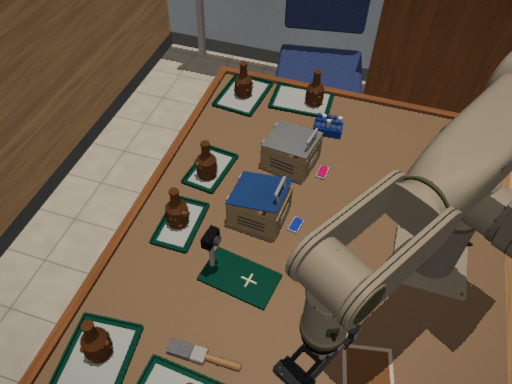

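The pink card (334,257 in the top view) lies before the grey case b, so b is damp. The blue case a (252,200) has the blue card (250,246). The stand is at (175,212) with its cross at (173,220). The grey handle is visible in both views, so I can measure it next.

```bash
cat > h.py <<'E'
import cv2, numpy as np
from scipy.spatial.transform import Rotation as R
from plant import *
def cam(n):
    s=read_state(); c=read_camera(n); K=c["intrinsics"]
    if n=="wrist":
        T=np.eye(4); T[:3,:3]=R.from_rotvec(s["orientation"]).as_matrix(); T[:3,3]=s["tool_pos"]
        return c["pixels"],K,T@c["tool_from_camera"]
    T=np.eye(4); T[:3,:3]=R.from_rotvec(c["rvec"]).as_matrix(); T[:3,3]=c["tvec"]
    return c["pixels"],K,np.linalg.inv(T)
def ray(K,T,p,fish=False):
    d=np.array([(p[0]-K[0,2])/K[0,0],(p[1]-K[1,2])/K[1,1],1.])
    if fish:
        r=np.hypot(d[0],d[1]); d=np.array([d[0]/r*np.sin(r),d[1]/r*np.sin(r),np.cos(r)]) if r>1e-9 else np.array([0,0,1.])
    d=T[:3,:3]@d; return T[:3,3],d/np.linalg.norm(d)
def plane(o,d,z): return o+d*(z-o[2])/d[2]
def tri(r1,r2):
    A=np.stack([r1[1],-r2[1]],1); t=np.linalg.lstsq(A,r2[0]-r1[0],rcond=None)[0]
    a=r1[0]+t[0]*r1[1]; b=r2[0]+t[1]*r2[1]; return (a+b)/2,np.linalg.norm(a-b)
def blobs(m,amin=15):
    n,l,st,c=cv2.connectedComponentsWithStats(m.astype(np.uint8)); return [(l==i,st[i],c[i]) for i in range(1,n) if st[i][4]>=amin]
def proj(K,T,P,fish=False):
    p=np.linalg.inv(T)[:3]@np.r_[P,1]; 
    if fish:
        r=np.hypot(p[0],p[1]); th=np.arctan2(r,p[2]); return K[0,2]+K[0,0]*th*p[0]/r, K[1,2]+K[1,1]*th*p[1]/r
    return K[0,2]+K[0,0]*p[0]/p[2], K[1,2]+K[1,1]*p[1]/p[2]
def axes(s): return R.from_rotvec(s["orientation"]).as_matrix()
E
python3 - <<'E'
from h import *
np.set_printoptions(precision=4,suppress=True)
s=read_state(); print(axes(s))
im,K,T=cam("top"); hsv=cv2.cvtColor(im,cv2.COLOR_BGR2HSV); H,S,V=cv2.split(hsv)
def show(name,m,z,amin=15):
    for b,st,c in blobs(m,amin):
        r=cv2.minAreaRect(np.argwhere(b)[:,::-1].astype(np.float32)); bx=cv2.boxPoints(r)
        print(name,st,c,plane(*ray(K,T,c),z)); 
        if st[4]>60: print([plane(*ray(K,T,p),z)[:2].round(4).tolist() for p in bx])
show("pink",(H>150)&(H<175)&(S>150)&(V>120),.01)
show("green",(H>65)&(H<95)&(S>120)&(np.indices(H.shape)[1]>145)&(np.indices(H.shape)[1]<205)&(np.indices(H.shape)[0]>160),.01,200)
x=np.indices(H.shape)
show("cross",(V>140)&(S<110)&(x[1]>160)&(x[1]<185)&(x[0]>205)&(x[0]<235),.01,5)
show("gflap",(S<60)&(V>60)&(x[1]>312)&(x[1]<382)&(x[0]>175)&(x[0]<252),.106,100)
t=cv2.resize(im[170:270,295:395],None,fx=4,fy=4,interpolation=cv2.INTER_CUBIC)
im2,_,_=cam("side"); u=cv2.resize(im2[100:200,245:345],None,fx=4,fy=4,interpolation=cv2.INTER_CUBIC)
cv2.imwrite("pics/crop1.png",np.hstack([t,u]))
E
```

```text
[[-0.0008  0.441   0.8975]
 [-0.0013  0.8975 -0.441 ]
 [-1.     -0.0015 -0.0001]]
pink [327 253  15   8 100] [334.15 256.71] [ 0.3893 -0.2599  0.01  ]
[[0.3808, -0.236], [0.4007, -0.2378], [0.3978, -0.2829], [0.3779, -0.2809]]
green [ 149  179   52   68 2258] [174.9353 212.7436] [0.5192 0.2391 0.01  ]
[[0.4336, 0.3157], [0.6447, 0.2875], [0.6227, 0.1634], [0.4125, 0.195]]
cross [165 212  16  16  60] [172.45   219.2833] [0.4986 0.2459 0.01  ]
gflap [ 318  180   59   68 3093] [347.2641 214.5099] [ 0.5129 -0.2787  0.106 ]
[[0.4371, -0.1897], [0.617, -0.2178], [0.597, -0.3729], [0.4176, -0.3408]]
```

View pics/crop1.png

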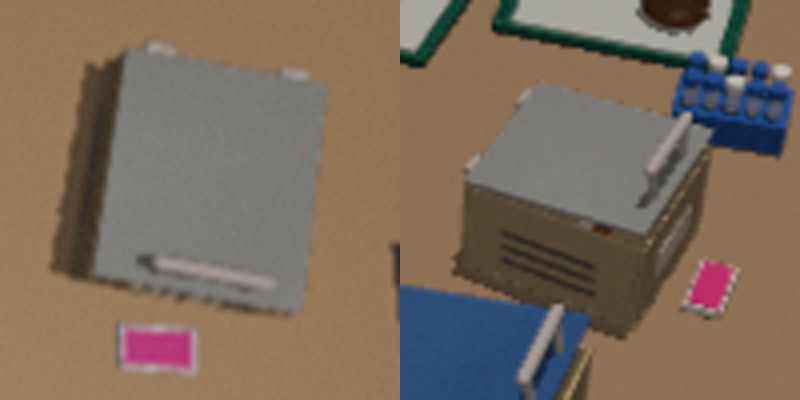

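```bash
python3 - <<'E'
from h import *
np.set_printoptions(precision=4,suppress=True)
_,K,T=cam("top"); _,K2,T2=cam("side")
f=lambda u,v,ox,oy:((u+.5)/4-.5+ox,(v+.5)/4-.5+oy)
tp=lambda u,v:ray(K,T,f(u,v,295,170)); sd=lambda u,v:ray(K2,T2,f(u-400,v,245,100))
for n,a,b in [("left end",tp(157,262),sd(655,171)),("right end",tp(272,284),sd(686,122)),("mid",tp(214,273),sd(670,147)),
  ("flap far-left(hinge)",tp(127,48),sd(468,183)),("far right",tp(327,84),sd(540,82)),("near right",tp(301,312),sd(713,130)),("near left",tp(94,275),sd(640,233))]:
    print(n,*tri(a,b))
for p in [(127,48),(327,84),(301,312),(94,275)]: print(plane(*tp(*p),.106)[:2])
E
```

```text
left end [ 0.4507 -0.2279  0.1548] 0.0021147171279304114
right end [ 0.4394 -0.3095  0.1435] 0.0027838322285910918
mid [ 0.4453 -0.2684  0.1483] 0.0007733686976219372
flap far-left(hinge) [ 0.6085 -0.2208  0.1005] 0.0022922490426716324
far right [ 0.5846 -0.3672  0.1028] 0.0002698676267312835
near right [ 0.4196 -0.3379  0.1165] 0.0010762705462954284
near left [ 0.4463 -0.1904  0.1187] 0.006549160070807381
[ 0.6087 -0.2196]
[ 0.5842 -0.3661]
[ 0.419  -0.3414]
[ 0.4433 -0.1933]
```

>>> {"api": "apply_moves", "payload": {"series": [{"jaw": -1,"linear": [-0.07,-0.06,0.04],"roll": 0.2},{"jaw": -1,"linear": [-0.07,-0.14,0.1],"roll": 0.4},{"jaw": -1,"linear": [-0.07,-0.22,0.16],"roll": 0.6},{"jaw": -1,"linear": [-0.07,-0.3,0.215],"roll": 0.8},{"jaw": -1,"linear": [-0.07,-0.38,0.27],"roll": 1},{"jaw": -1,"linear": [-0.07,-0.464,0.332],"roll": 1}]}}

```text
t: 1.1
tool_pos: [0.3204, 0.1993, 0.2607]
orientation: [0.765, 1.431, -0.764]
force: [1.5, -0.0, -0.4]
opening: 0.0929
```

```bash
cat >> h.py <<'E'
def goto(P,yaw=None,s=None):
    """print linear/roll units to TCP position P, tool-y heading yaw (deg), fold 180"""
    s=s or read_state(); A=axes(s); l=A.T@(np.array(P)-s["tool_pos"])/.6
    cur=np.degrees(np.arctan2(A[1,1],A[0,1])); print("t",s["t"],"pos",s["tool_pos"].round(4),"yaw",cur.round(2),"q",s["q"].round(2),"F",s["force"].round(1),"open",round(s["opening"],4))
    print("lin",l.round(4), "roll", None if yaw is None else round(-(yaw-cur)/30,3))
E
python3 - <<'E'
from h import *
goto([.40,-.10,.26],-10)
E
```

```text
t 1.1 pos [0.3204 0.1993 0.2607] yaw 33.8 q [ 0.42 -0.52  1.98 -0.    1.68 -0.17] F [ 1.5 -0.  -0.4] open 0.0929
lin [ 0.0012 -0.1672  0.4883] roll 1.46
```

>>> {"api": "apply_moves", "payload": {"series": [{"jaw": -1,"linear": [0,-0.03,0.08],"roll": 0.2},{"jaw": -1,"linear": [0,-0.06,0.17],"roll": 0.4},{"jaw": -1,"linear": [0,-0.09,0.26],"roll": 0.6},{"jaw": -1,"linear": [0,-0.12,0.34],"roll": 0.8},{"jaw": -1,"linear": [0,-0.15,0.42],"roll": 1},{"jaw": -1,"linear": [0,-0.167,0.488],"roll": 1},{"jaw": -1,"linear": [0,-0.167,0.488],"roll": 1}]}}

```text
t: 1.98
tool_pos: [0.4001, -0.102, 0.2605]
orientation: [1.163, 1.238, -1.163]
force: [-0.2, 1.3, -0.0]
opening: 0.0931
```

```bash
python3 - <<'E'
from h import *
goto([.445,-.268,.25],-10)
E
```

```text
t 1.975 pos [ 0.4001 -0.102   0.2605] yaw 3.57 q [-0.37 -0.41  1.9  -0.    1.65 -0.44] F [-0.2  1.3 -0. ] open 0.0931
lin [0.0176 0.0575 0.2808] roll 0.452
```

>>> {"api": "apply_moves", "payload": {"series": [{"jaw": -1,"linear": [0.01,0.02,0.09],"roll": 0.2},{"jaw": -1,"linear": [0.017,0.04,0.19],"roll": 0.4},{"jaw": -1,"linear": [0.018,0.058,0.281],"roll": 0.452},{"jaw": -1,"linear": [0.018,0.058,0.281],"roll": 0.452},{"jaw": -1,"linear": [0.018,0.058,0.281],"roll": 0.452}]}}

```text
t: 2.6
tool_pos: [0.4453, -0.267, 0.2496]
orientation: [1.336, 1.123, -1.336]
force: [-0.0, 1.0, 0.1]
opening: 0.0929
```

```bash
python3 - <<'E'
from h import *
goto([.445,-.268,.16],-10)
im,K,T=cam("wrist")
for P in [(.445,-.268,.148),(.4507,-.2279,.1548),(.4394,-.3095,.1435)]: print(proj(K,T,P,True))
cv2.imwrite("pics/w1.png",im)
E
```

```text
t 2.6 pos [ 0.4453 -0.267   0.2496] yaw -9.96 q [-0.64 -0.1   1.66  0.    1.58 -0.47] F [-0.   1.   0.1] open 0.0929
lin [ 0.1494 -0.0002  0.0018] roll 0.001
(np.float64(254.646158260527), np.float64(194.046025372734))
(np.float64(253.0935546367918), np.float64(151.7403246614706))
(np.float64(256.37436144208124), np.float64(233.63726863829686))
```

View pics/w1.png

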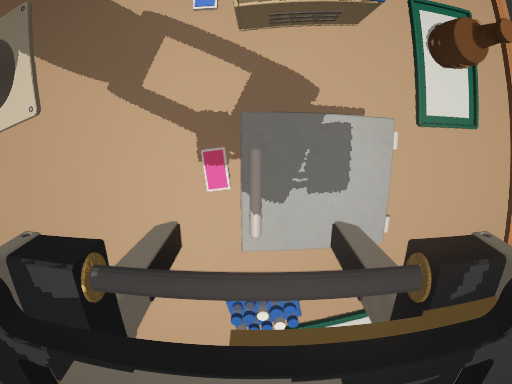

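The bar shows at (256,150)–(255,237) in the wrist view, within 1–2 px of the prediction. I'll descend and grip it.

>>> {"api": "apply_moves", "payload": {"series": [{"jaw": -0.3,"linear": [0.06,0,0.001],"roll": 0},{"jaw": -0.3,"linear": [0.13,0,0.001],"roll": 0},{"jaw": -0.3,"linear": [0.17,0,0.001],"roll": 0},{"jaw": -0.3,"linear": [0.198,0,0.001],"roll": 0},{"jaw": -0.3,"linear": [0.198,0,0.001],"roll": 0},{"jaw": 1,"linear": [0.198,0,0.001],"roll": 0},{"jaw": 1,"linear": [0.198,0,0.001],"roll": 0},{"jaw": 1,"linear": [0.198,0,0.001],"roll": 0},{"jaw": 1,"linear": [0.198,0,0.001],"roll": 0},{"jaw": 1,"linear": [0.198,0,0.001],"roll": 0}], "force": 20}}

```text
t: 3.9
tool_pos: [0.4454, -0.2674, 0.1312]
orientation: [1.336, 1.122, -1.335]
force: [0.9, -0.9, 0.5]
opening: 0.0151
```

```bash
python3 - <<'E'
from h import *
goto([.445,-.268,.16],-10)
E
```

```text
t 3.9 pos [ 0.4454 -0.2674  0.1312] yaw -9.92 q [-0.64 -0.03  1.81  0.    1.36 -0.47] F [ 0.9 -0.9  0.5] open 0.0151
lin [-0.0479 -0.0004  0.0011] roll 0.003
```

>>> {"api": "apply_moves", "payload": {"series": [{"jaw": 1,"linear": [0,0,0],"roll": 0},{"jaw": 1,"linear": [0,0,0],"roll": 0},{"jaw": 1,"linear": [-0.02,0.008,0],"roll": 0},{"jaw": 1,"linear": [-0.0425,0.017,0],"roll": 0},{"jaw": 1,"linear": [-0.063,0.029,0],"roll": 0},{"jaw": 1,"linear": [-0.083,0.042,0],"roll": 0},{"jaw": 1,"linear": [-0.101,0.057,0],"roll": 0},{"jaw": 1,"linear": [-0.118,0.074,0],"roll": 0},{"jaw": 1,"linear": [-0.118,0.074,0],"roll": 0}]}}

```text
t: 5.03
tool_pos: [0.4915, -0.2756, 0.2033]
orientation: [1.336, 1.119, -1.332]
force: [6.9, -4.3, -7.2]
opening: 0.0105
```

```bash
python3 - <<'E'
from h import *
goto([.445,-.268,.16],-10)
im,K,T=cam("wrist"); im2,K,T=cam("side")
cv2.imwrite("pics/w2.png",np.hstack([cv2.resize(im,(400,300)),cv2.resize(im2[60:240,200:440],(400,300))]))
E
```

```text
t 5.025 pos [ 0.4915 -0.2756  0.2033] yaw -9.89 q [-0.6   0.04  1.62  0.    1.49 -0.43] F [ 6.9 -4.3 -7.2] open 0.0105
lin [ 0.0718 -0.0789  0.0007] roll 0.004
```

View pics/w2.png

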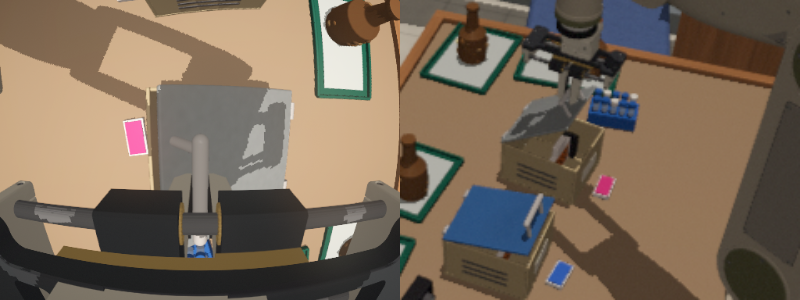

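>>> {"api": "apply_moves", "payload": {"series": [{"jaw": 1,"linear": [-0.012,0.018,0],"roll": 0},{"jaw": 1,"linear": [-0.026,0.037,0],"roll": 0},{"jaw": 1,"linear": [-0.037,0.057,0],"roll": 0},{"jaw": 1,"linear": [-0.048,0.079,0],"roll": 0},{"jaw": 1,"linear": [-0.056,0.101,0],"roll": 0},{"jaw": 1,"linear": [-0.063,0.124,0],"roll": 0},{"jaw": 1,"linear": [-0.067,0.147,0],"roll": 0},{"jaw": 1,"linear": [-0.069,0.171,0],"roll": 0},{"jaw": 1,"linear": [-0.069,0.195,0],"roll": 0},{"jaw": 1,"linear": [-0.068,0.218,0],"roll": 0},{"jaw": 1,"linear": [-0.064,0.242,0],"roll": 0},{"jaw": 1,"linear": [-0.058,0.265,0],"roll": 0},{"jaw": 1,"linear": [-0.053,0.278,0],"roll": 0},{"jaw": 1,"linear": [-0.053,0.278,0],"roll": 0}]}}

```text
t: 6.88
tool_pos: [0.6564, -0.305, 0.2362]
orientation: [1.336, 1.116, -1.332]
force: [-0.2, -5.2, -1.1]
opening: 0.0101
```

```bash
python3 - <<'E'
from h import *
goto([.445,-.268,.16],-10)
im,K,T=cam("wrist"); im2,K,T=cam("side")
cv2.imwrite("pics/w3.png",np.hstack([cv2.resize(im,(400,300)),cv2.resize(im2[60:240,200:440],(400,300))]))
E
```

```text
t 6.875 pos [ 0.6564 -0.305   0.2362] yaw -9.91 q [-0.51  0.46  1.06  0.    1.61 -0.33] F [-0.2 -5.2 -1.1] open 0.0101
lin [ 1.249e-01 -3.584e-01 -3.000e-04] roll 0.003
```

View pics/w3.png

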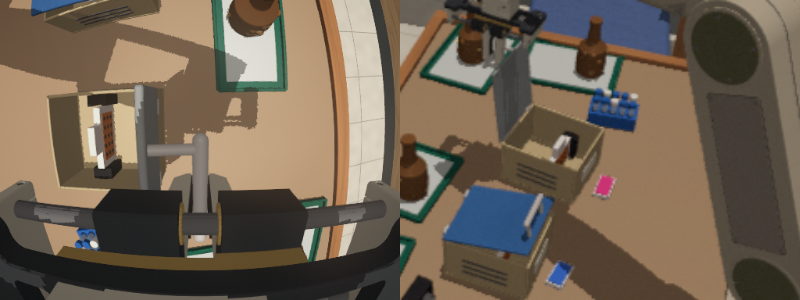

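>>> {"api": "apply_moves", "payload": {"series": [{"jaw": 0.5,"linear": [0,0,0],"roll": 0},{"jaw": 0.5,"linear": [0,0,0],"roll": 0},{"jaw": 0.5,"linear": [-0.03,0,0],"roll": 0},{"jaw": 0.5,"linear": [-0.08,0,0],"roll": 0},{"jaw": 0.5,"linear": [-0.14,0,0],"roll": 0},{"jaw": 0.5,"linear": [-0.14,0,0],"roll": 0},{"jaw": 0,"linear": [-0.14,-0.08,0],"roll": 0},{"jaw": 0,"linear": [-0.14,-0.17,0],"roll": 0},{"jaw": 0,"linear": [-0.14,-0.26,0],"roll": 0},{"jaw": 0,"linear": [-0.14,-0.26,0],"roll": 0},{"jaw": 0,"linear": [-0.14,-0.26,0],"roll": 0}]}}

```text
t: 8.35
tool_pos: [0.5023, -0.2779, 0.3199]
orientation: [1.337, 1.115, -1.331]
force: [0.4, 0.7, -0.0]
opening: 0.0464
```

```bash
python3 - <<'E'
from h import *
goto([.503,-.278,.065],-10)
im,K,T=cam("wrist"); cv2.imwrite("pics/w4.png",im)
for P in [(.503,-.278,.089)]: print(proj(K,T,P,True))
E
```

```text
t 8.35 pos [ 0.5023 -0.2779  0.3199] yaw -9.92 q [-0.6   0.03  1.41  0.    1.69 -0.42] F [ 0.4  0.7 -0. ] open 0.0464
lin [ 0.4248 -0.0019 -0.0009] roll 0.003
(np.float64(254.48751155188862), np.float64(167.9532679852441))
```

View pics/w4.png

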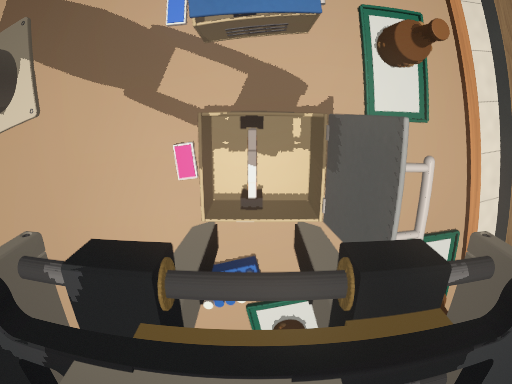

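```bash
python3 - <<'E'
from h import *
im=cv2.imread("pics/w4.png"); c=cv2.resize(im[105:230,190:340],None,fx=4,fy=4,interpolation=cv2.INTER_CUBIC); cv2.imwrite("pics/w4c.png",c)
for r in range(120,205,6): print(r,im[r,240:266].mean(1).round().astype(int))
E
```

```text
120 [ 72  48  48  48  48  48  48  48  49  49  48  49  49  48  48  49  48  48
  48  49  48  47  49  84 117 118]
126 [ 81  50  50  50  51  49  50  49  49  50  49  50  50  50  49  49  49  49
  49  48  49  50  49  97 117 118]
132 [118 119 118 118 118 119 119 112 144 159 162 161 161 161 161 158 124 117
 118 118 118 119 118 119 118 118]
138 [118 117 118 117 118 118 118 108 144 160 161 161 161 161 161 158 119 115
 118 118 117 118 117 118 118 117]
144 [118 119 118 118 118 119 119 100 143 160 161 161 161 161 161 158 100 111
 118 118 119 119 118 118 119 118]
150 [119 119 118 118 118 185 199 163 128 122 123 123 123 123 123 127  99 113
 118 119 119 118 119 119 119 118]
156 [200 200 200 200 199 200 200 178 164 162 162 161 162 162 161 158 122 161
 195 200 200 200 199 199 199 199]
162 [200 200 200 199 200 200 200 157 156 161 161 161 161 161 161 159 117 188
 199 199 200 200 199 199 199 199]
168 [199 199 199 199 199 199 199 178 226 237 237 237 237 236 236 233 169 189
 199 199 199 199 199 199 199 199]
174 [199 199 198 198 199 199 199 156 224 236 236 236 236 236 236 233 161 188
 199 198 199 198 198 198 198 198]
180 [198 198 198 198 198 198 198 170 226 237 236 236 236 236 236 232 167 188
 198 198 198 198 198 198 197 198]
186 [197 197 148 119 119 118 119 131 219 235 236 237 236 236 236 229 169 149
 128 119 119 119 119 187 197 197]
192 [197 133  63  55  55  54  56  56 217 235 236 236 236 236 236 228 144  56
  56  54  56  55 141 189 196 196]
198 [ 94  76  73  73  73  68  57  54 116 130 131 132 132 131 131 101  63  64
  72  74  74  73  91 113 117 117]
204 [85 78 76 75 76 75 76 76 77 76 76 75 76 77 76 77 76 75 76 77 76 76 82 90
 92 92]
```

View pics/w4c.png

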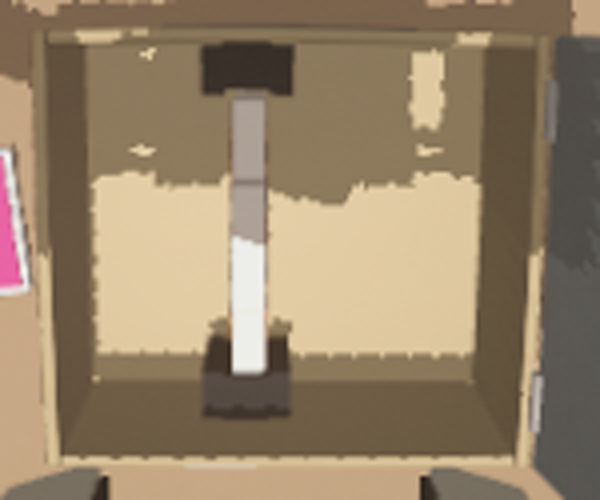

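>>> {"api": "apply_moves", "payload": {"series": [{"jaw": 0,"linear": [0.08,-0.007,0],"roll": 0},{"jaw": 0,"linear": [0.16,-0.007,0],"roll": 0},{"jaw": 0,"linear": [0.22,-0.007,0],"roll": 0},{"jaw": 0,"linear": [0.28,-0.007,0],"roll": 0},{"jaw": 0,"linear": [0.33,-0.007,0],"roll": 0},{"jaw": 0,"linear": [0.37,-0.007,0],"roll": 0},{"jaw": 0,"linear": [0.4,-0.007,0],"roll": 0},{"jaw": 0,"linear": [0.428,-0.007,0],"roll": 0},{"jaw": 0,"linear": [0.428,-0.007,0],"roll": 0},{"jaw": 1,"linear": [0.428,-0.007,0],"roll": 0},{"jaw": 1,"linear": [0.428,-0.007,0],"roll": 0},{"jaw": 1,"linear": [0.428,-0.007,0],"roll": 0},{"jaw": 1,"linear": [0.428,-0.007,0],"roll": 0},{"jaw": 1,"linear": [0.428,-0.007,0],"roll": 0},{"jaw": 1,"linear": [0.428,-0.007,0],"roll": 0}], "force": 25}}

```text
t: 10.28
tool_pos: [0.5006, -0.2783, 0.0634]
orientation: [1.337, 1.115, -1.331]
force: [0.6, 0.7, 3.6]
opening: 0.0119
```

```bash
python3 - <<'E'
from h import *
goto([.503,-.278,.063],-10)
E
```

```text
t 10.275 pos [ 0.5006 -0.2783  0.0634] yaw -9.9 q [-0.6   0.18  1.73  0.    1.23 -0.43] F [0.6 0.7 3.6] open 0.0119
lin [ 0.0008  0.0039 -0.0011] roll 0.003
```

>>> {"api": "apply_moves", "payload": {"series": [{"jaw": 1,"linear": [-0.02,0,0],"roll": 0},{"jaw": 1,"linear": [-0.05,0,0],"roll": 0},{"jaw": 1,"linear": [-0.09,0,0],"roll": 0},{"jaw": 1,"linear": [-0.13,0,0],"roll": 0},{"jaw": 1,"linear": [-0.17,0,0],"roll": 0},{"jaw": 1,"linear": [-0.22,0,0],"roll": 0},{"jaw": 1,"linear": [-0.27,0,0],"roll": 0},{"jaw": 1,"linear": [-0.32,0,0],"roll": 0},{"jaw": 1,"linear": [-0.36,0,0],"roll": 0},{"jaw": 1,"linear": [-0.378,0,0],"roll": 0},{"jaw": 1,"linear": [-0.378,0,0],"roll": 0},{"jaw": 1,"linear": [-0.378,0,0],"roll": 0}]}}

```text
t: 11.78
tool_pos: [0.4985, -0.2772, 0.289]
orientation: [1.336, 1.117, -1.332]
force: [0.5, 0.4, -2.6]
opening: 0.0119
```

```bash
python3 - <<'E'
from h import *
goto([.4985,.2455,.29],-8.5)
im,K,T=cam("wrist"); im2,K,T=cam("side")
cv2.imwrite("pics/w5.png",np.hstack([cv2.resize(im,(400,300)),cv2.resize(im2[60:240,200:440],(400,300))]))
E
```

```text
t 11.775 pos [ 0.4985 -0.2772  0.289 ] yaw -9.9 q [-0.6   0.03  1.47  0.    1.64 -0.43] F [ 0.5  0.4 -2.6] open 0.0119
lin [-0.0039 -0.1498 -0.8582] roll -0.047
```

View pics/w5.png

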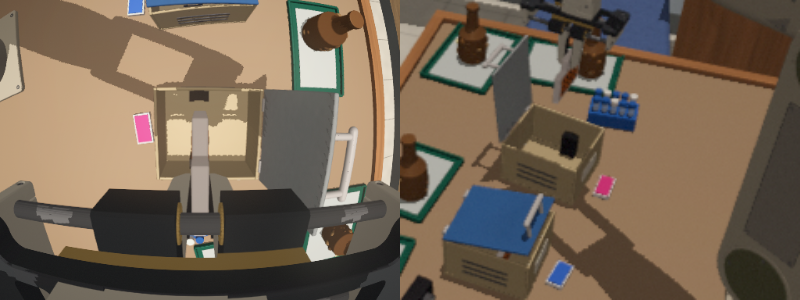

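The plate is held clear above case b and the flap is standing upright. I'll carry it across.

>>> {"api": "apply_moves", "payload": {"series": [{"jaw": 1,"linear": [-0.004,-0.005,-0.03],"roll": 0},{"jaw": 1,"linear": [-0.004,-0.015,-0.08],"roll": 0},{"jaw": 1,"linear": [-0.004,-0.026,-0.15],"roll": 0},{"jaw": 1,"linear": [-0.004,-0.039,-0.22],"roll": 0},{"jaw": 1,"linear": [-0.004,-0.051,-0.29],"roll": 0},{"jaw": 1,"linear": [-0.004,-0.063,-0.36],"roll": 0},{"jaw": 1,"linear": [-0.004,-0.075,-0.43],"roll": 0},{"jaw": 1,"linear": [-0.004,-0.088,-0.5],"roll": 0},{"jaw": 1,"linear": [-0.004,-0.1,-0.57],"roll": 0},{"jaw": 1,"linear": [-0.004,-0.112,-0.64],"roll": 0},{"jaw": 1,"linear": [-0.004,-0.124,-0.71],"roll": -0.02},{"jaw": 1,"linear": [-0.004,-0.135,-0.77],"roll": -0.047},{"jaw": 1,"linear": [-0.004,-0.144,-0.82],"roll": -0.047},{"jaw": 1,"linear": [-0.004,-0.15,-0.858],"roll": -0.047},{"jaw": 1,"linear": [-0.004,-0.15,-0.858],"roll": -0.047},{"jaw": 1,"linear": [-0.004,-0.15,-0.858],"roll": -0.047}]}}

```text
t: 13.88
tool_pos: [0.4977, 0.2454, 0.2898]
orientation: [1.318, 1.13, -1.314]
force: [-0.2, -0.0, -0.2]
opening: 0.0119
```

```bash
python3 - <<'E'
from h import *
goto([.4985,.2455,.1685],-8.5)
E
```

```text
t 13.875 pos [0.4977 0.2454 0.2898] yaw -8.46 q [ 0.37 -0.01  1.51 -0.    1.64  0.52] F [-0.2 -0.  -0.2] open 0.0119
lin [ 2.022e-01  2.000e-04 -8.000e-04] roll 0.001
```

>>> {"api": "apply_moves", "payload": {"series": [{"jaw": 1,"linear": [0.03,0,0],"roll": 0},{"jaw": 1,"linear": [0.07,0,0],"roll": 0},{"jaw": 1,"linear": [0.11,0,0],"roll": 0},{"jaw": 1,"linear": [0.15,0,0],"roll": 0},{"jaw": 1,"linear": [0.18,0,0],"roll": 0},{"jaw": 1,"linear": [0.202,0,0],"roll": 0},{"jaw": 1,"linear": [0.202,0,0],"roll": 0},{"jaw": 1,"linear": [0.202,0,0],"roll": 0},{"jaw": 1,"linear": [0.202,0,0],"roll": 0},{"jaw": 1,"linear": [0.202,0,0],"roll": 0}]}}

```text
t: 15.12
tool_pos: [0.4987, 0.2452, 0.1693]
orientation: [1.318, 1.13, -1.313]
force: [0.3, 0.1, -1.7]
opening: 0.0117
```

```bash
python3 - <<'E'
from h import *
goto([.4985,.2455,.1685],-8.5)
im,_,_=cam("wrist"); im2,K,T=cam("side"); im3,K3,T3=cam("top")
hsv=cv2.cvtColor(im2,cv2.COLOR_BGR2HSV); 
o=(hsv[...,0]<18)&(hsv[...,1]>140); x=np.indices(o.shape); o&=(x[1]>190)&(x[1]<290)&(x[0]>190)&(x[0]<310)
for b,st,c in blobs(o): print("orange",st,c)
print("pred mid",proj(K,T,(.4985,.2455,.14)),"bottom",proj(K,T,(.4985,.2455,.11)))
cv2.imwrite("pics/w6.png",np.hstack([cv2.resize(im2[60:330,170:440],(400,400)),cv2.resize(im3[130:290,100:400],(400,213)).copy() if 0 else cv2.resize(im3[110:290,130:400],(400,400))]))
E
```

```text
t 15.125 pos [0.4987 0.2452 0.1693] yaw -8.46 q [ 0.37  0.03  1.68 -0.    1.42  0.52] F [ 0.3  0.1 -1.7] open 0.0117
lin [ 0.0014 -0.0004 -0.0004] roll 0.001
orange [245 252  11  18  63] [248.58730159 259.20634921]
pred mid (np.float64(249.744080702109), np.float64(254.3022901469335)) bottom (np.float64(249.62080628851564), np.float64(260.48477345755816))
```

View pics/w6.png

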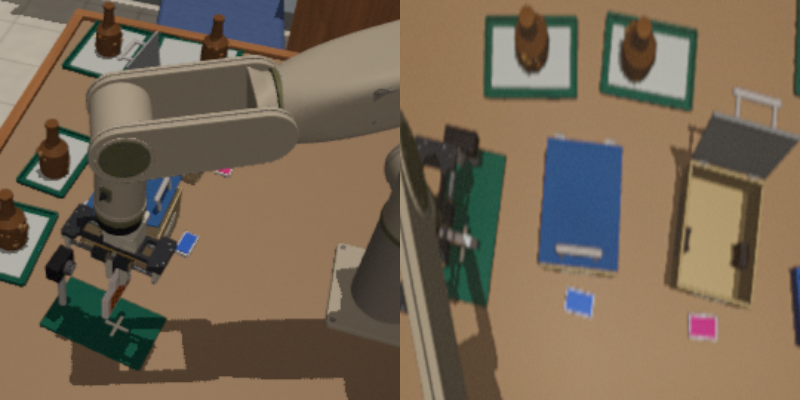

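```bash
python3 - <<'E'
from h import *
s=read_state(); A=axes(s); u=A[:,1]; v=-A[:,2]; tcp=s["tool_pos"]; c=tcp+[0,0,.035-.0634]
im,K,T=cam("side")
ox,oy,k=215,225,8
z=cv2.resize(im[oy:oy+65,ox:ox+70],None,fx=k,fy=k,interpolation=cv2.INTER_CUBIC)
for a,b,h in [(-.006,-.05,-.03),(-.006,.05,-.03),(-.006,-.05,.03),(-.006,.05,.03),(-.006,-.022,.054),(-.006,.022,.054),(.006,.05,.03),(.006,.05,-.03),(-.006,0,0)]:
    p=proj(K,T,c+a*u+b*v+np.array([0,0,h])); print((a,b,h),np.round(p,1))
    cv2.circle(z,(int((p[0]-ox+.5)*k),int((p[1]-oy+.5)*k)),3,(0,255,0),-1)
cv2.imwrite("pics/w7.png",z)
w,_,_=cam("wrist"); 
E
```

```text
(-0.006, -0.05, -0.03) [259.5 247.8]
(-0.006, 0.05, -0.03) [243.4 275. ]
(-0.006, -0.05, 0.03) [260.1 235.1]
(-0.006, 0.05, 0.03) [243.4 262.6]
(-0.006, -0.022, 0.054) [255.7 237.3]
(-0.006, 0.022, 0.054) [248.3 249.4]
(0.006, 0.05, 0.03) [239.4 260.9]
(0.006, 0.05, -0.03) [239.5 273.3]
(-0.006, 0, 0) [251.8 254.9]
```

View pics/w7.png

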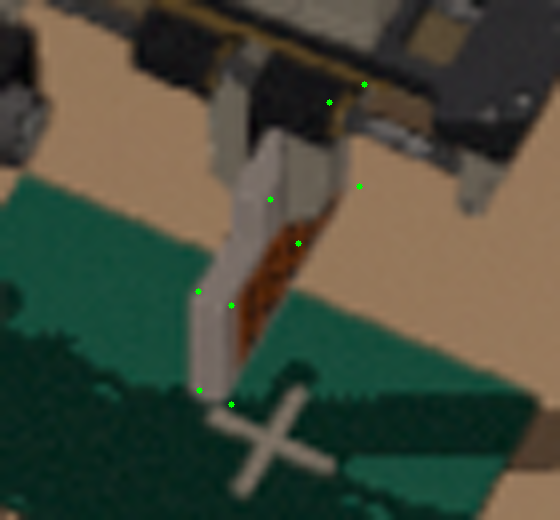

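The plate's edges in the side view lie within about 1 px (3–4 mm) of where the measured pose puts them. It is upright and sits over the cross, facing the lens. Before handing in, I'll check the other case and the grip once more.

```bash
python3 - <<'E'
from h import *
im,_,_=cam("top"); a=cv2.imread("pics/top0.png")
d=cv2.absdiff(im,a)[110:290,215:300].max(2); print("case a region changed px",int((d>60).sum()))
goto([.4985,.2455,.1685],-8.5); print(np.abs(read_state()["dq"]).max())
close_job()
E
```

```text
case a region changed px 0
t 15.425 pos [0.4983 0.2451 0.1686] yaw -8.46 q [ 0.37  0.04  1.68 -0.    1.42  0.52] F [ 0.4  0.7 -2.2] open 0.012
lin [ 0.0002  0.0002 -0.0008] roll 0.001
0.0023018944692779738
the job is handed in; nothing more can be done
```

I handed the job in at about 15.4 s. The damp case was b, the grey one with the pink card in front of it. I swung its flap up to about 1.66 rad by its handle, drew the plate out by its tab, and left it held in the air in front of the photo stand's lens.

**Plate position:** the TCP was within about 1 mm of the planned pose above the cross. The plate edges I could see in the side view were within about 1 px (3–4 mm) of where that pose puts them.
**Facing the lens:** the jaws were at -8.5°, against a stand heading I measured at between -7.6° and -10° from its edges.
**Grip:** the jaws held the plate at an opening of 12 mm, its full thickness, with a 25 N grip setting, and the arm was practically still.
**Flap b:** it stood upright in the last pictures. The angle comes from the arc I moved it through; I did not measure it again afterwards.
**The rest of the bench:** a before-and-after comparison showed no change around case a. I saw no sign of contact with the bystanders, but I did not measure them at the end.

No check failed.

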